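Show the spun-down pellet to the inspection camera

TASK

The spin has finished: swing the centrifuge lid right up, draw the tube on the far side of the rotor (the one leaning towards you) out of its sleeve, and hold it in the air, upright, in front of the inspection camera's lens, so that the pellet at the foot of the tube sits on the lens axis 80 mm from the lens, straight over the ring mark on the stand's foot. In an angle rotor the pellet forms on the wall that faced outward, so turn that side of the tube to the lens. Finish while still holding the tube there, steady; leave the lid open and the balance tube in its sleeve, do not touch the camera or its stand, and leave the things on the bench where they are.

Things in the scene. Friction and masses are not known exactly. Their poses are not given: they have to be found in the camera images.
- centrifuge: white bench centrifuge, 224 mm deep, 240 mm wide, heavy, fixed; origin under its centre at bench level; x points to its back, away from the robot (control panel in front), y to its left, z up. Housing rim 90 mm above the bench, round chamber 206 mm across, lid closed 144 mm high. The rotor's axis is the centrifuge's z axis.
- lid (a joint): centrifuge lid, hinge at the back; 0 closed, 1.6 rad fully open (a little past upright). It starts slightly ajar, is held by hinge friction wherever it is left, and takes about 4 N at the handle to lift.
- lid_hinge (a point): middle of the lid's hinge line: 104 mm behind the centrifuge's centre, 92 mm above the bench, the line running along the centrifuge's y.
- lid_handle (a point): middle of the lid's dark steel bow handle: a round bar 12 mm thick, 104 mm long, along the centrifuge's y, held 47 mm (bar centre) in front of the lid's front face by an arm at each end (free length between the arms 90 mm), nothing beneath it; 261 mm from the hinge line; about 104 mm above the bench when the lid is closed.
- rotor: four-place angle rotor in the chamber, turns about the vertical against light friction; origin on its axis at bench level, z up. Four steel sleeves 90 degrees apart (bore 30.6 mm, 58 mm deep) lean 25 degrees inward, so that tube caps lean to the axis. The far and the near sleeve hold tubes, the left and right ones are empty.
- sample_tube: screw-cap tube to be shown, in the sleeve on the far side of the rotor, its cap leaning 25 degrees towards the robot; 113 mm long, body 27.6 mm across up to 100 mm, above that a ribbed cap 33.6 mm across and 13 mm high; about 45 g. The upper 55 mm stand out of the sleeve. Origin at the tip of its foot, z along the tube to the cap, x out of the wall that faces outward (away from the rotor axis, the lower side) in the rotor.
- pellet (a point): the pellet: a point of the sample tube 12 mm above the tip of its foot and 12 mm off its axis towards its x, on the outward wall.
- balance_tube: like tube on the near side of the rotor (leaning away from the robot), the counterweight; stays. Origin at the tip of its foot, z to the cap.
- insp_camera: inspection camera on a bench stand, fixed; its lens (66 mm ring light round it) looks level towards the robot. Origin at bench level under the viewing point, at the ring mark on the stand's foot; x points from there to the lens, z up. The foot is a plate 12 mm thick, 100 mm wide, from x = -55 to 230 mm; lens front at x = 80 mm, lens axis 125 mm above the bench; column 195 mm behind the mark, 160 mm high.
- view_point (a point): the viewing point in the air: on the lens axis, 80 mm in front of the lens, 125 mm above the bench, over the ring mark; its x axis points to the lens.
- by_timer: bench timer 68 x 62 x 19 mm, a bystander; origin under its centre
- by_cup: specimen cup with lid, 60 mm across, 72 mm high, a bystander; origin under its centre
- by_bottle: reagent bottle 48 mm across, 115 mm high, a bystander; origin under its centre
- by_petri_dish: petri dish 66 mm across, 15 mm high, a bystander; origin under its centre
- by_tape: roll of tape 60 mm across, 18 mm high, a bystander; origin under its centre
- by_marker: marker pen 136 mm long, 12 mm thick, a bystander; origin under its middle

How it is judged:
By the outcome, as a careful person would: the job done as asked, in the order asked, and still so for the second after the job is handed in, while the arm keeps its last pose, push and grip.
It also fails if it takes over 56 s, if anything falls off the work surface, if the arm or the gripper's body presses on something with over 40 N, if the wrist force passes 120 N, or if a joint passes its speed limit or range.

ROBOT

A 6-joint arm with a two-finger parallel gripper is mounted at the origin on a cart in front of the work surface, level with it; the furniture and walls round the work are solid. World frame = base frame: x ahead of the robot, y to its left, z up, the work surface at z = 0. Lengths are in m, angles in rad, forces in N, time in s.
With the tool pointing down it reaches from about 0.275 to 0.875 m from the base axis. Payload 12.5 kg.
Tool frame: the origin (TCP) lies at the very end of the fingers, on their centre line; the grasp point (between the pads) lies 19 mm behind it; z points along the fingers, y is the line along which they close (so a half turn about z gives the same grasp; the last joint's range is limited). The gripper opens to 85 mm and grips with 20 to 120 N. Pads are 22 mm wide; open, the fingers measure 114 mm over their backs; the gripper's body (76 mm by 85 mm) begins 54 mm behind the grasp point. The pads swing forward as they close: fully open they stand 13 mm farther back than shut.
Start: joints at [1.109, 0.351, 1.652, -0, 1.139, -0.085], TCP at [0.202, 0.511, 0.192] pointing down, gripper open.
Joint ranges: [-2.75, 2.75], [-0.79, 2.1], [0.01, 2.65], [-1.57, 4.71], [0.07, 3.14], [-2.87, 2.87]. Speed limits (rad/s): [2.22, 2.22, 2.79, 3.14, 3.14, 3.14].

INTERFACE

Orientations are given as a 3x3 rotation matrix whose columns are the frame's x, y, z axes.
In Python, from bench import manip gives the robot as it stands. Calls block until the motion is done:
- manip.move_ptp(position, orientation): joint-space move of the TCP to a pose.
- manip.move_l(position, attitude=None, max_speed=0.15): straight line of the TCP; attitude=None keeps the orientation; max_speed is the mean speed in m/s.
- manip.move_j(angles): joint-space move.
- manip.set_gripper(opening, effort=None): opening from 0.0 (shut) to 1.0 (fully open); effort is the grip in N (None keeps the last); returns when the fingers have stopped.
- manip.dwell(seconds).
- manip.inverse_kinematics(position, orientation): joint angles nearest the present ones, or None.
- manip.grab_frame(name): name is "side" or "top"; returns (picture, depth): 384x512x3 uint8, red, green, blue; 384x512 float32, m along the optical axis (not along the pixel's ray), 0 where there is no reading.
- manip.get_calibration(name): a dict with "camera_matrix" (3x3 intrinsics, pixels), "R" (3x3) and "t" (3): a world point X has camera coordinates R X + t. Camera axes: x right, y down, z forward; pixel columns grow to the right and rows downward; lengths in m; the calibration is good to about 2 mm. A picture is of the moment at which its call begins. get_calibration takes no time and is no camera call.
A pose or a line that the arm cannot do raises manip.Unreachable and nothing moves.
- manip.sign_off(): hands the job in; it is judged then, once.
Trained networks look in the newest picture that a camera, given by its name, has taken for a name from the list of things; names that differ only in an ending like _2 or _b are one class to them, and where a whole thing is asked for, a point or a joint stands for the part that bears it (a point fixed in the world has none). Each returns a list of dicts, best first, with "confidence" (0 to 1); they miss things now and then, are a little off and sometimes report something else, mostly with a low value. They report only what shows in the picture. A call takes as long as a camera call.
- manip.look_for(camera, name): "at" ([x, y, z] in m, in world coordinates, good to about 4 mm: the middle of the surface that is visible of it).
Readings, each from a call of its own:
- manip.current_time(): time.
- manip.current_qpos(): joint angles.
- manip.current_joint_vel(): joint speeds.
- manip.current_joint_torque(): joint torques, N m.
- manip.current_ee_pos(): TCP position.
- manip.current_tcp_rot(): TCP orientation.
- manip.current_force(): force on the tool from outside, world axes, zero at the start.
- manip.current_ft_torque(): the same for the moment, N m.
- manip.current_grip_width(): opening from 0.0 (shut) to 1.0 (fully open).
- manip.current_grip_force(): force on a finger pad.
Only numpy, scipy, OpenCV 4.12 (cv2) and the standard library are available. Lean on these libraries where they do the work, as an engineer would, in place of code of your own. Each camera call takes 0.05 s, during which the arm holds its last target. There are 200 camera calls.

## Working session

There is one attempt and no reset: what is moved stays moved. The work goes in short steps, each a Python script; the robot and the scene stay as the last script left them, time stands still between calls to the robot, and variables do not carry over. Pictures are saved under pics/ and viewed, at most 10 in all, crops included, and the job is handed in when it is done.

```bash
mkdir -p pics; ls
python3 - <<'E'
from bench import manip
import cv2,numpy as np
for c in ("side","top"):
    p,d=manip.grab_frame(c); cv2.imwrite(f"pics/{c}0.png",p[:,:,::-1]); np.save(f"{c}0.npy",d)
    k=manip.get_calibration(c); print(c,k)
    for n in ("centrifuge","lid_handle","lid","sample_tube","balance_tube","rotor","insp_camera","by_timer","by_cup","by_bottle","by_petri_dish","by_tape","by_marker"):
        print(n,[(np.round(r["at"],3).tolist(),round(r["confidence"],2)) for r in manip.look_for(c,n)[:2]])
print(manip.current_time())
E
```

```text
pics
side {'camera_matrix': array([[358.28067848,   0.        , 255.72410131],
       [  0.        , 358.28067848, 193.18104183],
       [  0.        ,   0.        ,   1.        ]]), 'R': array([[-0.85048117, -0.52568295,  0.01841791],
       [-0.3912666 ,  0.60883617, -0.69009345],
       [ 0.35155687, -0.5941178 , -0.72348587]]), 't': array([0.40428982, 0.34108102, 0.7406657 ])}
centrifuge [([0.564, 0.194, 0.145], 0.93)]
lid_handle [([0.571, 0.18, 0.144], 0.97)]
lid [([0.571, 0.184, 0.148], 0.91), ([0.429, -0.066, 0.015], 0.72)]
sample_tube []
balance_tube []
rotor []
insp_camera [([0.683, -0.224, 0.012], 0.66)]
by_timer [([0.432, -0.068, 0.017], 0.74)]
by_cup [([0.453, -0.365, 0.065], 0.59), ([0.564, 0.191, 0.143], 0.33)]
by_bottle [([0.608, -0.361, 0.07], 0.73), ([0.685, -0.226, 0.01], 0.67)]
by_petri_dish [([0.363, -0.193, 0.015], 0.71), ([0.563, 0.195, 0.144], 0.48)]
by_tape [([0.44, -0.29, 0.015], 0.5)]
by_marker [([0.36, 0.04, 0.008], 0.53)]
top {'camera_matrix': array([[453.63617693,   0.        , 256.20030535],
       [  0.        , 453.63617693, 187.24916141],
       [  0.        ,   0.        ,   1.        ]]), 'R': array([[-0.02626661, -0.99958296, -0.01199921],
       [-0.99369761,  0.02741669, -0.10868936],
       [ 0.10897301,  0.00906868, -0.99400334]]), 't': array([-0.0840578 ,  0.55379974,  1.29048085])}
centrifuge [([0.581, 0.146, 0.151], 0.68)]
lid_handle [([0.589, 0.159, 0.149], 0.86)]
lid [([0.587, 0.152, 0.147], 0.74)]
sample_tube [([0.668, -0.231, 0.015], 0.24)]
balance_tube []
rotor []
insp_camera [([0.668, -0.229, 0.012], 0.57)]
by_timer [([0.432, -0.078, 0.017], 0.79), ([0.367, 0.03, 0.01], 0.3)]
by_cup [([0.462, -0.381, 0.07], 0.77)]
by_bottle [([0.61, -0.367, 0.08], 0.8)]
by_petri_dish [([0.368, -0.202, 0.016], 0.59)]
by_tape [([0.445, -0.3, 0.012], 0.64)]
by_marker [([0.364, 0.032, 0.01], 0.46), ([0.586, 0.155, 0.152], 0.17)]
1.4
```

View pics/side0.png

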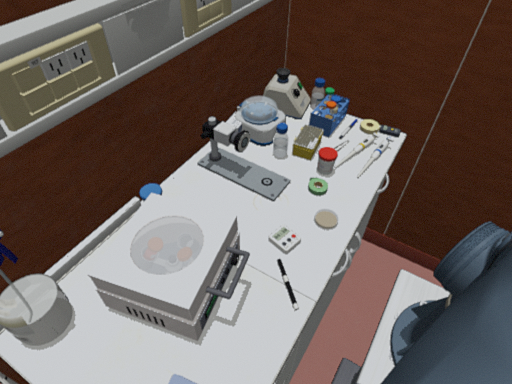

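View pics/top0.png

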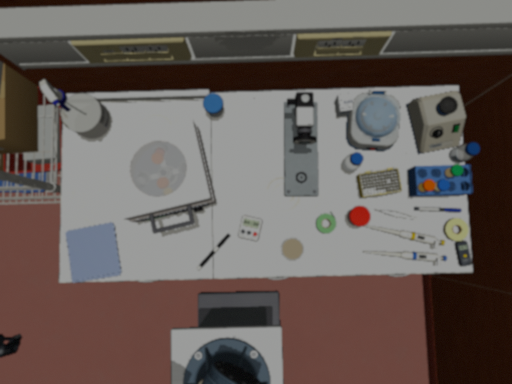

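```bash
cat > h.py <<'E'
import numpy as np,cv2
from bench import manip
def cloud(c,d):
    k=manip.get_calibration(c);K=k["camera_matrix"];v,u=np.mgrid[:384,:512]
    P=np.stack([(u-K[0,2])/K[0,0]*d,(v-K[1,2])/K[1,1]*d,d],-1)
    return (P-k["t"])@k["R"]   # R^T(P-t)
def proj(c,X):
    k=manip.get_calibration(c);p=(np.asarray(X)@k["R"].T+k["t"])@k["camera_matrix"].T
    return p[...,:2]/p[...,2:]
E
python3 - <<'E'
from h import *
a=cv2.imread("pics/top0.png")[110:260,110:330]; b=cv2.imread("pics/side0.png")[110:340,90:310]
cv2.imwrite("pics/c.png",np.hstack([cv2.resize(a,None,fx=1.8,fy=2.6*0+1.8),cv2.resize(b[:150],None,fx=1.8,fy=1.8)]))
for c in("top","side"):
    P=cloud(c,np.load(c+"0.npy"))
    m=(P[...,2]>.1)&(P[...,2]<.2)&(P[...,0]>.3)&(P[...,0]<.85)&(P[...,1]>-.05)&(P[...,1]<.4)
    Q=P[m].astype(np.float32); print(c,len(Q),cv2.minAreaRect(Q[:,:2]),np.percentile(Q[:,2],[1,10,50,90,99]))
    g=cv2.normalize(np.where(m,P[...,2],.08).astype(np.float32),None,0,255,cv2.NORM_MINMAX)
    for x0 in np.arange(.38,.8,.02):
        s=Q[abs(Q[:,0]-x0)<.01]
        if len(s): print(round(x0,2),len(s),s[:,1].min().round(3),s[:,1].max().round(3),np.median(s[:,2]).round(3),s[:,2].min().round(3))
    m=(P[...,2]>.004)&(P[...,2]<.2)&(abs(P[...,0]-.65)<.22)&(abs(P[...,1]+.22)<.07)
    Q=P[m&(P[...,2]<.018)&(P[...,2]>.008)].astype(np.float32); print("foot",cv2.minAreaRect(Q[:,:2]))
E
```

```text
Traceback (most recent call last):
cv2.error: OpenCV(4.12.0) /io/opencv/modules/imgproc/src/convhull.cpp:143: error: (-215:Assertion failed) total >= 0 && (depth == CV_32F || depth == CV_32S) in function 'convexHull'
```

View pics/c.png

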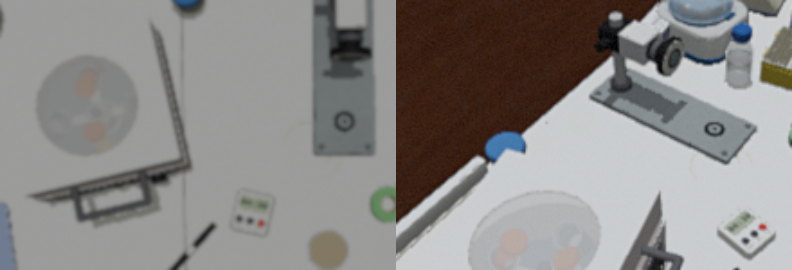

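Run:
```python
from h import *
for c in("top","side"):
    P=cloud(c,np.load(c+"0.npy"))
    m=(P[...,2]>.1)&(P[...,2]<.2)&(P[...,0]>.3)&(P[...,0]<.85)&(P[...,1]>-.05)&(P[...,1]<.4)
    Q=P[m].astype(np.float32); print(c,len(Q),cv2.minAreaRect(Q[:,:2].copy()),np.percentile(Q[:,2],[1,10,50,90,99]))
    for x0 in np.arange(.38,.8,.02):
        s=Q[abs(Q[:,0]-x0)<.01]
        if len(s): print(round(x0,2),len(s),s[:,1].min().round(3),s[:,1].max().round(3),np.median(s[:,2]).round(3),s[:,2].min().round(3))
    Q=P[(P[...,2]<.018)&(P[...,2]>.008)&(abs(P[...,0]-.65)<.22)&(abs(P[...,1]+.22)<.07)].astype(np.float32); print("foot",len(Q),cv2.minAreaRect(Q[:,:2].copy()),np.median(Q[:,2]))
    for y in (-.26,-.24,-.2,-.18): 
        s=Q[abs(Q[:,1]-y)<.01]; print(y,s[:,0].min(),s[:,0].max())
P=cloud("top",np.load("top0.npy"))
# ring mark & handle pixel lookups (from crop: u=110+cx/1.8)
for n,(cx,cy) in dict(ring=(344,121),footL=(314,154),footR=(374,154),hl=(83,217),hr=(152,203),lidL=(30,196),lidR=(188,163),lidBR=(152,22),tubefar=(87,82),tubenear=(94,131)).items():
    u,v=110+cx/1.8,110+cy/1.8; print(n,round(u,1),round(v,1),P[int(round(v)),int(round(u))].round(3))
```

```text
top 9391 ((0.6376510858535767, 0.17511169612407684), (0.42469504475593567, 0.44976046681404114), 0.0003210426075384021) [0.10090187 0.12335698 0.14814059 0.15473337 0.19342858]
0.42 12 0.151 0.181 0.119 0.113
0.44 173 0.07 0.186 0.12 0.111
0.46 128 0.07 0.252 0.119 0.104
0.48 354 0.075 0.255 0.151 0.103
0.5 604 0.034 0.261 0.152 0.104
0.52 707 0.022 0.265 0.152 0.104
0.54 684 0.025 0.269 0.151 0.101
0.56 689 0.029 0.273 0.15 0.109
0.58 678 0.034 0.278 0.149 0.102
0.6 675 0.038 0.282 0.148 0.106
0.62 670 0.042 0.287 0.148 0.106
0.64 665 0.047 0.291 0.147 0.109
0.66 651 0.051 0.296 0.146 0.103
0.68 614 0.055 0.296 0.146 0.102
0.7 382 0.059 0.246 0.145 0.108
0.72 138 0.064 0.395 0.144 0.1
0.74 40 0.336 0.399 0.101 0.1
0.76 55 0.334 0.399 0.102 0.1
0.78 63 0.331 0.4 0.102 0.1
foot 2303 ((0.6417575478553772, -0.21965160965919495), (0.1387632191181183, 0.420211523771286), 89.73844909667969) 0.012796051
-0.26 0.44674125 0.85107386
-0.24 0.4529479 0.8503508
-0.2 0.52511054 0.8503716
-0.18 0.4725001 0.8494699
side 13413 ((0.6379656791687012, 0.17354172468185425), (0.4465675354003906, 0.424075
[... 604 characters left out ...]
 1 0.346 0.346 0.1 0.1
0.76 57 0.348 0.394 0.173 0.1
0.78 75 0.345 0.397 0.133 0.1
foot 2068 ((0.6424771547317505, -0.2189764678478241), (0.13949568569660187, 0.4238457977771759), 89.67386627197266) 0.011348875
-0.26 0.4326504 0.8542257
-0.24 0.5252755 0.8527704
-0.2 0.52586055 0.8535728
-0.18 0.52756006 0.8531451
ring 301.1 177.2 [ 0.579 -0.231  0.018]
footL 284.4 195.6 [ 0.526 -0.18   0.001]
footR 317.8 195.6 [ 0.523 -0.281  0.001]
hl 156.1 230.6 [0.431 0.173 0.117]
hr 194.4 222.8 [0.449 0.07  0.124]
lidL 126.7 218.9 [0.464 0.247 0.135]
lidR 214.4 200.6 [0.51  0.019 0.083]
lidBR 194.4 122.2 [0.758 0.084 0.   ]
tubefar 158.3 155.6 [0.63  0.161 0.145]
tubenear 162.2 182.8 [0.556 0.148 0.155]
```

Run:
```python
from h import *
for c in("top","side"):
    P=cloud(c,np.load(c+"0.npy")); 
    m=((P[...,2]>.136)&(P[...,2]<.165)&(P[...,0]>.44)&(P[...,0]<.78)&(P[...,1]>-.02)&(P[...,1]<.32)).astype(np.uint8)
    n,L,S,C=cv2.connectedComponentsWithStats(m); i=1+S[1:,4].argmax()
    Q=P[L==i].astype(np.float32); r=cv2.minAreaRect(Q[:,:2].copy()); print(c,"lid",r)
    A=np.c_[Q[:,:2],np.ones(len(Q))]; pl=np.linalg.lstsq(A,Q[:,2],rcond=None)[0]; print("plane",pl)
    th=np.arctan2(pl[1],pl[0]); print("tilt",np.hypot(pl[0],pl[1]),"dir",th)
    yaw=.21; ex=np.array([np.cos(yaw),np.sin(yaw)]);ey=np.array([-ex[1],ex[0]])
    a,b=Q[:,:2]@ex,Q[:,:2]@ey
    for f in(a,b): print(np.percentile(f,[0.3,99.7]))
    # side edges -> yaw
    xs=np.arange(a.min()+.04,a.max()-.04,.01); lo=[b[abs(a-x)<.005].min() for x in xs]; hi=[b[abs(a-x)<.005].max() for x in xs]
    print("yaw corr",np.polyfit(xs,lo,1)[0],np.polyfit(xs,hi,1)[0],"mid b",(np.mean(lo)+np.mean(hi))/2,"width",np.mean(hi)-np.mean(lo))
    a,b=P[...,:2]@ex,P[...,:2]@ey
    # handle
    h=(P[...,2]>.105)&(P[...,2]<.13)&(a<.478)&(a>.4)&(b>-.06)&(b<.12)
    H=P[h]; print("handle a,b,z pct",np.percentile(a[h],[2,20,50]),np.percentile(b[h],[1,50,99]),np.percentile(H[:,2],[50,90]))
    bar=h&(a<a[h].min()+.014); print("bar",P[bar].mean(0),np.polyfit(b[bar],a[bar],1))
    f=(P[...,2]>.006)&(P[...,2]<.02)&(P[...,0]>.51)&(P[...,0]<.80)&(abs(P[...,1]+.23)<.065)
    n,L,S,C=cv2.connectedComponentsWithStats(f.astype(np.uint8)); i=1+S[1:,4].argmax()
    Q=P[L==i].astype(np.float32); print("foot",cv2.minAreaRect(Q[:,:2].copy()),np.median(Q[:,2]))
    xs=np.arange(.535,.74,.01); lo=[Q[abs(Q[:,0]-x)<.006,1].min() for x in xs]; hi=[Q[abs(Q[:,0]-x)<.006,1].max() for x in xs]
    print("foot lines",np.polyfit(xs-.58,lo,1),np.polyfit(xs-.58,hi,1), "front",np.percentile(Q[:,0],[.3]))
    # lens ring
    l=(P[...,2]>.09)&(P[...,2]<.2)&(P[...,0]>.6)&(P[...,0]<.83)&(abs(P[...,1]+.23)<.06)
    print("lens",len(P[l]),P[l].min(0),P[l].max(0))
```

```text
top lid ((0.5964374542236328, 0.1598321795463562), (0.2224084734916687, 0.23678962886333466), 12.085222244262695)
plane [-0.03680748 -0.00725687  0.17164516]
tilt 0.037516029452698496 dir -2.946931811856987
[0.50604605 0.72574232]
[-0.08600495  0.14927915]
yaw corr 0.0014459810058505868 0.0034184504052690075 mid b 0.03180326877687353 width 0.23580486974452253
handle a,b,z pct [0.45244387 0.4548107  0.45925982] [-0.0253999   0.03066122  0.0877083 ] [0.11999673 0.12410863]
bar [0.44155765 0.12600518 0.12015338] [3.54628778e-04 4.58112997e-01]
foot ((0.6606960296630859, -0.2343675047159195), (0.10163015127182007, 0.27765098214149475), 89.46707153320312) 0.012752185
foot lines [ 0.24834187 -0.2845506 ] [-0.01403447 -0.1837079 ] front [0.52369377]
lens 1009 [ 0.65744476 -0.26630317  0.09732876] [ 0.79577555 -0.19011648  0.16750913]
side lid ((0.5973817706108093, 0.16108442842960358), (0.22246527671813965, 0.23781806230545044), 12.159618377685547)
plane [-0.03337457 -0.00915085  0.16840053]
tilt 0.03460635891064445 dir -2.8739831886051443
[0.50717573 0.72711198]
[-0.08403148  0.15141845]
yaw corr -0.0011410967304151477 -0.00025326252571865635 mid b 0.0334830804131487 width 0.2361565111712186
handle a,b,z pct [0.45359954 0.45537793 0.45966105] [-0.0219078   0.04074271  0.09016313] [0.11871185 0.12074886]
bar [0.44076433 0.13271287 0.11851537] [-0.00077672  0.4587759 ]
foot ((0.6620020866394043, -0.2313181757926941), (0.10342074930667877, 0.27417898178100586), 88.23158264160156) 0.0112492405
foot lines [-0.02389266 -0.27889084] [-0.02272916 -0.17954131] front [0.52566819]
lens 977 [ 0.65833911 -0.26417021  0.09124214] [ 0.79655654 -0.18575367  0.16159297]
```

```bash
cat >> h.py <<'E'
yaw=.211
EX=np.array([np.cos(yaw),np.sin(yaw),0]);EY=np.array([-EX[1],EX[0],0]);EZ=np.array([0,0,1.])
HINGE=.7186*EX+.0326*EY+.092*EZ; CEN=HINGE-.104*EX-.092*EZ
def handle(th):
    a=.046+th; return HINGE+.261*(-np.cos(a)*EX+np.sin(a)*EZ)
def tool(pitch,s=1,ex=EX,ey=EY):   # pitch below horizontal, x=s*ey
    z=np.cos(pitch)*ex-np.sin(pitch)*EZ; x=s*ey; return np.c_[x,np.cross(z,x),z]
E
python3 - <<'E'
from h import *
P=cloud("side",np.load("side0.npy"))
print(CEN,HINGE,handle(.036),handle(1.6))
for c in("top","side"):
    P=cloud(c,np.load(c+"0.npy")); w=P[(P[...,2]>.25)&(P[...,1]>-.3)&(P[...,1]<.4)&(P[...,0]>.3)]; print(c,len(w),np.percentile(w[:,0],[0,5,50]),w[w[:,0].argmin()])
for s in(1,-1):
  for th in(.036,.4,.8,1.2,1.6):
    print(s,th)
    for p in(.0,.2,.4,.6,.8,1.0,1.2,1.57):
        R=tool(p,s); q=manip.inverse_kinematics(handle(th)+.019*R[:,2],R); q2=manip.inverse_kinematics(handle(th)-.1*R[:,2],R)
        print("  ",p,None if q is None else q.round(2).tolist(),q2 is not None)
E
```

```text
[0.59414171 0.16059748 0.        ] [0.69583519 0.18237902 0.092     ] [0.4414812  0.12789942 0.11337802] [0.71500995 0.18648602 0.35226229]
top 23648 [0.40747398 0.78327161 0.79259603] [ 0.40747398 -0.11090906  1.34192579]
side 28932 [0.72624457 0.78546414 0.79286831] [0.72624457 0.36223825 0.30508512]
1 0.036
   0.0 None False
   0.2 None False
   0.4 None False
   0.6 None False
   0.8 None True
   1.0 None True
   1.2 [0.17, 0.2, 2.23, 0.04, 0.34, -0.08] True
   1.57 [0.18, 0.33, 1.97, 0.0, 0.84, -0.03] True
1 0.4
   0.0 None False
   0.2 None False
   0.4 None False
   0.6 None True
   0.8 None True
   1.0 [0.17, 0.02, 2.22, 0.07, 0.34, -0.1] True
   1.2 [0.17, 0.07, 2.08, 0.02, 0.62, -0.05] True
   1.57 [0.18, 0.24, 1.82, 0.0, 1.08, -0.03] True
1 0.8
   0.0 None False
   0.2 None False
   0.4 None True
   0.6 None True
   0.8 [0.17, -0.03, 2.12, 0.1, 0.28, -0.13] True
   1.0 [0.18, 0.02, 1.98, 0.04, 0.57, -0.06] True
   1.2 [0.18, 0.09, 1.83, 0.02, 0.84, -0.04] True
   1.57 [0.19, 0.28, 1.56, 0.0, 1.3, -0.03] True
1 1.2
   0.0 None False
   0.2 None False
   0.4 None True
   0.6
[... 1206 characters left out ...]
2 [0.16, 0.15, 2.45, 3.07, 0.83, 0.04] False
   0.4 [0.16, 0.02, 2.36, 3.03, 0.42, 0.08] True
   0.6 None False
   0.8 None False
   1.0 None False
   1.2 None False
   1.57 None False
-1 1.2
   0.0 [0.17, 0.29, 2.26, 3.09, 0.98, 0.03] True
   0.2 [0.17, 0.17, 2.21, 3.07, 0.6, 0.05] True
   0.4 [0.17, 0.09, 2.12, 3.0, 0.24, 0.13] True
   0.6 [0.18, 0.07, 2.0, 0.27, 0.11, 2.85] False
   0.8 None False
   1.0 None False
   1.2 None False
   1.57 None False
-1 1.6
   0.0 [0.18, 0.4, 2.01, 3.1, 0.84, 0.03] True
   0.2 [0.18, 0.31, 1.96, 3.08, 0.5, 0.05] True
   0.4 [0.18, 0.26, 1.87, 2.97, 0.16, 0.16] True
   0.6 None False
   0.8 None False
   1.0 None False
   1.2 None False
   1.57 None False
```

Run:
```python
from h import *
P=cloud("side",np.load("side0.npy")); w=P[(P[...,0]>.77)&(P[...,0]<.84)&(P[...,1]>0)&(P[...,1]<.3)]; print("wall z pct",np.percentile(w[:,2],[1,25,50,75,99]))
R=tool(1.2); h0=handle(.036)-.002*EX
p=manip.current_ee_pos(); manip.move_l(p+[0,0,.08],max_speed=.3)
manip.set_gripper(.36,40)
manip.move_ptp(h0-.12*R[:,2],R)
manip.move_l(h0+.020*R[:,2],max_speed=.15)
print(manip.current_force())
manip.set_gripper(0,40)
print(manip.current_grip_width(),manip.current_grip_force(),manip.current_force(),manip.current_ee_pos(),manip.current_time())
```

```text
wall z pct [-0.00176677  0.40015474  0.45368767  0.5034363   0.5350361 ]
[-0.16857089 -0.52165286  0.56516999]
-0.00022275250558882018 0.0 [ 0.54790779 -0.58638729 -0.46473203] [0.4466758  0.12898738 0.09498906] 5.475
```

Run:
```python
from h import *
L=[]
for c in("top","side"):
    p,d=manip.grab_frame(c); np.save(c+"1.npy",d); p=p[:,:,::-1].copy()
    u,v=proj(c,handle(.036)).astype(int); uv=proj(c,np.array([handle(.036)+t*EY for t in(-.045,.045)])); print(c,uv)
    L.append(cv2.resize(p[max(v-60,0):v+60,u-60:u+60],(390,390),interpolation=cv2.INTER_CUBIC))
cv2.imwrite("pics/d.png",np.hstack(L))
```

```text
top [[189.27358203 222.61570259]
 [156.85037918 230.47254811]]
side [[245.81939992 257.38147264]
 [229.70602985 293.54910189]]
```

View pics/d.png

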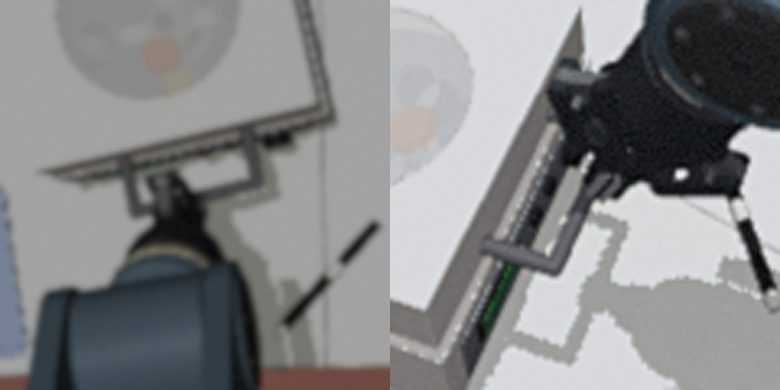

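Run:
```python
from h import *
t=manip.current_ee_pos(); R=manip.current_tcp_rot(); print(t,R.round(3).tolist())
print("hand b",t@EY,"a",t@EX)
for c in("top","side"):
    u,v=proj(c,handle(.036)).astype(int); print(c,"tcp in crop",(proj(c,t)-[u-60,v-60])*3.25)
    P=cloud(c,np.load(c+"1.npy")); a,b=P@EX,P@EY
    for lo,hi in((-.02,0),(0,.02),(.06,.08),(.08,.09)):
        h=(b>lo)&(b<hi)&(a>.43)&(a<.49)&(P[...,2]>.08)&(P[...,2]<.135)
        if h.sum(): print(c,lo,h.sum(),"a",np.percentile(a[h],[1,10,50]).round(4),"z",np.percentile(P[...,2][h],[10,50,90]).round(4))
```

```text
[0.44665764 0.12898653 0.09484781] [[-0.209, 0.911, 0.355], [0.978, 0.195, 0.076], [-0.0, 0.363, -0.932]]
hand b 0.03257885809508007 a 0.4637663082256745
top tcp in crop [198.16302789 191.14747294]
top -0.02 49 a [0.4525 0.4537 0.4608] z [0.117  0.1199 0.1239]
top 0 33 a [0.4527 0.4535 0.4582] z [0.1167 0.1205 0.1226]
top 0.06 35 a [0.4522 0.4542 0.4618] z [0.1158 0.1195 0.1215]
top 0.08 44 a [0.453  0.4568 0.4708] z [0.1167 0.1206 0.1237]
side tcp in crop [188.15957957 209.95844866]
side 0.06 61 a [0.4534 0.4543 0.4586] z [0.1161 0.1185 0.1204]
side 0.08 100 a [0.4537 0.4566 0.4702] z [0.1158 0.1184 0.1202]
```

Run:
```python
from h import *
t=manip.current_ee_pos(); R=manip.current_tcp_rot(); L=[]
print(manip.current_grip_width(),manip.current_grip_force(),manip.current_time())
for c in("top","side"):
    p,d=manip.grab_frame(c); p=p[:,:,::-1]
    u,v=proj(c,t).astype(int); q=cv2.resize(p[v-25:v+25,u-25:u+25],(390,390),interpolation=cv2.INTER_CUBIC)
    q=cv2.convertScaleAbs(q,alpha=1.6,beta=20)
    for s in(0,.019,.04): 
        x=(proj(c,t-s*R[:,2])-[u-25,v-25])*7.8; cv2.circle(q,tuple(int(i) for i in x),4,(0,0,255),1)
    L.append(q)
cv2.imwrite("pics/e.png",np.hstack(L))
```

```text
0.00022899891815552544 0.0 5.575
```

View pics/e.png

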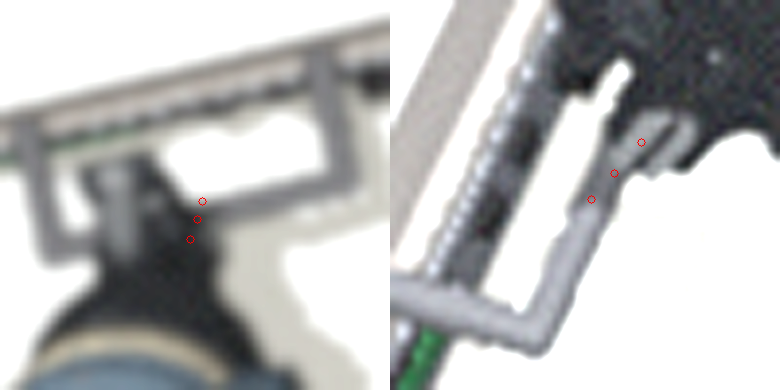

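Run:
```python
from h import *
t=manip.current_ee_pos(); R=manip.current_tcp_rot()
for c,o,pts in(("side",390,[(592,199),(614,173),(605,175),(632,150),(648,128),(650,165),(682,130),(665,155),(620,190)]),("top",0,[(120,180),(120,200),(120,240),(150,190),(180,200),(200,220),(95,180),(160,230)])):
    P=cloud(c,np.load(c+"1.npy")); u,v=proj(c,t).astype(int)
    for x,y in pts:
        X=P[int(v-25+y/7.8),int(u-25+(x-o)/7.8)]; print(c,(x,y),X.round(3),"in tool mm",((X-t)@R*1000).round(0), "a,b",(X@EX).round(3),(X@EY).round(3))
```

```text
side (592, 199) [0.441 0.14  0.119] in tool mm [ 12.   6. -24.] a,b 0.46 0.045
side (614, 173) [0.439 0.131 0.119] in tool mm [  4.   3. -25.] a,b 0.457 0.036
side (605, 175) [0.441 0.133 0.12 ] in tool mm [  5.   5. -26.] a,b 0.459 0.038
side (632, 150) [0.428 0.137 0.15 ] in tool mm [ 12.   4. -57.] a,b 0.447 0.045
side (648, 128) [0.424 0.135 0.16 ] in tool mm [ 10.   4. -68.] a,b 0.443 0.043
side (650, 165) [0.424 0.135 0.142] in tool mm [ 11.  -2. -52.] a,b 0.443 0.043
side (682, 130) [0.416 0.133 0.164] in tool mm [ 10.  -2. -75.] a,b 0.435 0.043
side (665, 155) [0.42  0.134 0.151] in tool mm [ 10.  -2. -61.] a,b 0.439 0.043
side (620, 190) [0.436 0.133 0.117] in tool mm [  6.  -1. -24.] a,b 0.454 0.039
top (120, 180) [0.45  0.128 0.239] in tool mm [  -2.   55. -133.] a,b 0.467 0.031
top (120, 200) [0.445 0.127 0.242] in tool mm [  -1.   51. -138.] a,b 0.462 0.031
top (120, 240) [0.433 0.127 0.244] in tool mm [   1.   41. -144.] a,b 0.45 0.034
top (150, 190) [0.447 0.119 0.235] in tool mm [ -10.   49. -131.] a,b 0.462 0.023
top (180, 200) [0.445 0.116 0.203] in tool mm [ -13.   36. -102.] a,b 0.46 0.02
top (200, 220) [0.438 0.114 0.187] in tool mm [-13.  23. -90.] a,b 0.452 0.019
top (95, 180) [0.45  0.135 0.24 ] in tool mm [   5.   57. -133.] a,b 0.468 0.038
top (160, 230) [0.436 0.125 0.193] in tool mm [ -1.  25. -96.] a,b 0.453 0.031
```

Run:
```python
from h import *
t=manip.current_ee_pos(); R=manip.current_tcp_rot()
manip.move_l(t-.06*R[:,2],max_speed=.2)
t=manip.current_ee_pos(); print(manip.current_qpos().round(3),t)
for g in(0,.36):
  if g: manip.set_gripper(g)
  p,d=manip.grab_frame("side"); P=cloud("side",d); T=(P-t)@R*1000
  m=(abs(T[...,0])<16)&(abs(T[...,1])<60)&(T[...,2]>-120)&(T[...,2]<30)&(P[...,2]>.125)&(d>0)&(P@EX<.49)
  print(g,np.percentile(T[m][:,2],[50,90,98,100]).round(0)); 
  for z in range(-100,20,10):
    s=T[m&(abs(T[...,2]-z)<5)]
    if len(s): print(z,len(s),"x",s[:,0].min().round(),s[:,0].max().round(),"y",np.percentile(s[:,1],[2,50,98]).round())
u,v=proj("side",t).astype(int); q=cv2.resize(p[v-50:v+40,u-45:u+45,::-1],(500,500),interpolation=cv2.INTER_CUBIC); cv2.imwrite("pics/f.png",cv2.convertScaleAbs(q,alpha=1.5,beta=20))
```

```text
[ 0.169  0.041  2.225  0.032  0.504 -0.067] [0.42556409 0.12444721 0.15101003]
0 [-94. -59. -47. -42.]
-100 121 x -11.0 15.0 y [-40.  16.  42.]
-90 202 x -11.0 14.0 y [-33.   6.  33.]
-80 59 x -10.0 14.0 y [-19.  -1.  25.]
-70 36 x 4.0 12.0 y [-11.   2.  14.]
-60 46 x -1.0 12.0 y [-11.   4.  14.]
-50 44 x -7.0 12.0 y [-13.   2.  14.]
-40 8 x 8.0 11.0 y [-5.  2.  7.]
0.36 [-93. -56. -44. -38.]
-100 131 x -12.0 16.0 y [-50. -14.  52.]
-90 213 x -12.0 14.0 y [-46.  18.  46.]
-80 66 x -10.0 14.0 y [-36. -16.  39.]
-70 52 x -10.0 12.0 y [-26. -15.  29.]
-60 55 x -11.0 12.0 y [-28. -15.  29.]
-50 50 x -8.0 12.0 y [-28. -15.  29.]
-40 17 x -9.0 12.0 y [-20. -15.  25.]
```

View pics/f.png

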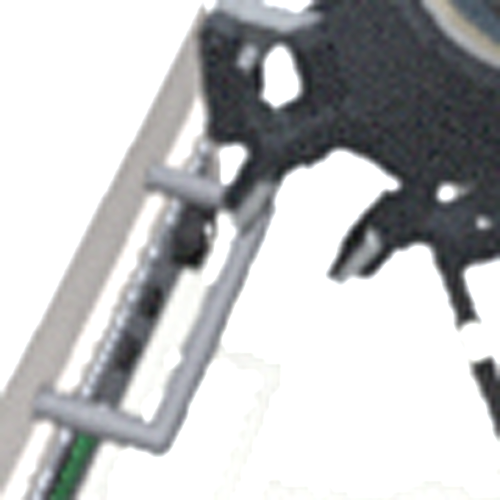

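```bash
cat >> h.py <<'E'
D=.040   # real finger end lies this far behind the reported TCP
E
python3 - <<'E'
from h import *
h0=handle(.036)-.001*EX
for p in (1.2,1.3,1.4): 
    R=tool(p); print(p,manip.inverse_kinematics(h0+(.018+D)*R[:,2],R))
for th,p in((.4,1.2),(.8,1.2),(1.2,1.1),(1.6,1.0),(1.6,.9)):
    R=tool(p); print(th,manip.inverse_kinematics(handle(th)+(.018+D)*R[:,2],R))
R=tool(1.2)
manip.move_l(h0+(.018+D)*R[:,2],max_speed=.15); print(manip.current_force())
manip.set_gripper(0,40)
print(manip.current_grip_width(),manip.current_grip_force(),manip.current_force(),manip.current_ee_pos(),manip.current_time())
E
```

```text
1.2 [ 0.17320175  0.30691691  2.21868551  0.05630144  0.24580918 -0.08984412]
1.3 [ 0.17545838  0.32184707  2.15992241  0.02504694  0.38929978 -0.05742096]
1.4 [ 0.1775135   0.34458636  2.10013642  0.01133041  0.52619533 -0.04279741]
0.4 [ 0.17567078  0.15912547  2.08952506  0.02565     0.52249883 -0.05515887]
0.8 [ 0.18051504  0.15804737  1.85335959  0.01603921  0.75961054 -0.0400449 ]
1.2 [ 0.18444124  0.24584875  1.63670175  0.01698385  0.78846052 -0.03564365]
1.6 [ 0.18802592  0.40182131  1.42000572  0.01822606  0.74917212 -0.03267979]
1.6 [ 0.18724085  0.37402455  1.49510722  0.02608204  0.60196076 -0.04011162]
[ 0.13631746 -0.32917449 -0.48522419]
0.12106504314988017 38.94424617290497 [3.49104605 2.33992749 1.08121174] [0.46204636 0.13229319 0.06034038] 7.7417
```

Run:
```python
from h import *
for th in(.2,.4,.6,.8,1.0,1.2,1.4,1.53,1.6):
    R=tool(np.interp(th,[.036,.8,1.6],[1.2,1.2,.95]))
    manip.move_l(handle(th)+(.018+D)*R[:,2],R,max_speed=.18)
    print(th,manip.current_grip_width().round(3),manip.current_force().round(1))
print(manip.current_time())
```

```text
Traceback (most recent call last):
AttributeError: 'float' object has no attribute 'round'
```

Run:
```python
from h import *
for th in(.4,.6,.8,1.0,1.2,1.4,1.53,1.6):
    R=tool(np.interp(th,[.036,.8,1.6],[1.2,1.2,.95]))
    manip.move_l(handle(th)+(.018+D)*R[:,2],R,max_speed=.18)
    f=manip.current_force(); print(th,round(manip.current_grip_width(),3),f.round(1))
    if np.linalg.norm(f)>50: break
print(manip.current_time())
for c in("top","side"):
    p,d=manip.grab_frame(c); np.save(c+"2.npy",d); cv2.imwrite(f"pics/{c}2.png",p[:,:,::-1])
```

```text
0.4 0.121 [-13.3  -4.7   6.4]
0.6 0.122 [-15.6  -4.   12.8]
0.8 0.123 [-10.6  -2.6  13.3]
1.0 0.125 [-4.8 -1.5 13. ]
1.2 0.122 [-1.7 -0.2  8.8]
1.4 0.123 [0.8 0.9 0.3]
1.53 0.127 [1.4 2.3 1.3]
1.6 0.124 [2.1 3.1 0.3]
11.4417
```

View pics/side2.png

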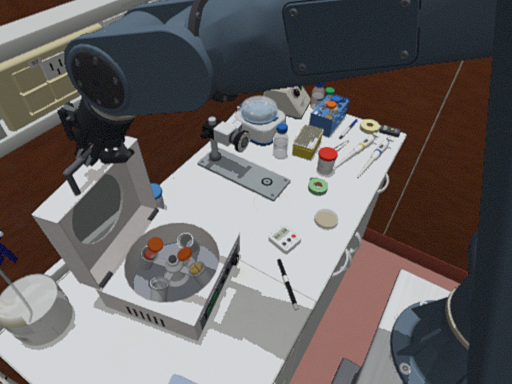

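Run:
```python
from h import *
manip.set_gripper(.5)
t=manip.current_ee_pos(); R=manip.current_tcp_rot()
manip.move_l(t-.10*R[:,2],max_speed=.25)
manip.move_ptp([.38,-.05,.33],tool(1.3))
L=[]
for c in("top","side"):
    p,d=manip.grab_frame(c); np.save(c+"3.npy",d); cv2.imwrite(f"pics/{c}3.png",p[:,:,::-1])
    for n in("sample_tube","balance_tube","rotor","lid_handle"): print(c,n,[(np.round(r["at"],3).tolist(),round(r["confidence"],2)) for r in manip.look_for(c,n)[:3]])
    u,v=proj(c,CEN+.1*EZ).astype(int); L.append(cv2.resize(p[v-32:v+32,u-32:u+32,::-1],(390,390),interpolation=cv2.INTER_CUBIC)); print(c,"crop0",u-32,v-32)
cv2.imwrite("pics/g.png",np.hstack(L)); print(manip.current_time())
```

```text
top sample_tube [([0.629, 0.165, 0.129], 0.49), ([0.37, -0.199, 0.014], 0.4)]
top balance_tube [([0.552, 0.15, 0.13], 0.77)]
top rotor [([0.593, 0.146, 0.063], 0.86)]
top lid_handle [([0.726, 0.192, 0.226], 0.98)]
top crop0 129 139
side sample_tube [([0.63, 0.177, 0.126], 0.73), ([0.73, 0.202, 0.203], 0.65)]
side balance_tube [([0.73, 0.205, 0.211], 0.59)]
side rotor [([0.589, 0.172, 0.064], 0.92)]
side lid_handle [([0.729, 0.2, 0.206], 0.92)]
side crop0 139 224
14.4
```

View pics/g.png

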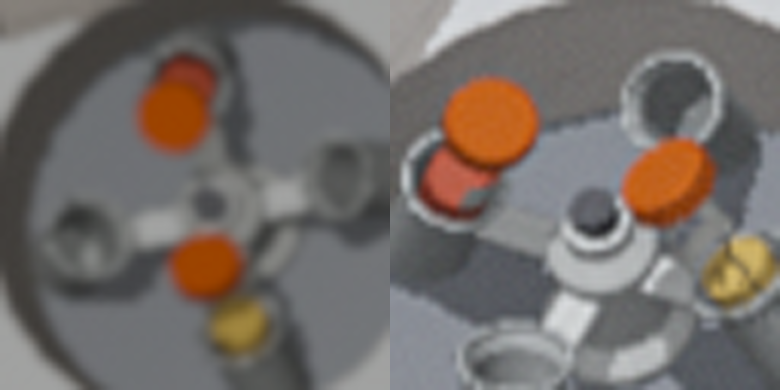

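```bash
cat > m.py <<'E'
from h import *
def caps(i):
  for c in("top","side"):
    p=cv2.imread(f"pics/{c}{i}.png"); P=cloud(c,np.load(f"{c}{i}.npy")); h=cv2.cvtColor(p,cv2.COLOR_BGR2HSV)
    m=(h[...,0]>3)&(h[...,0]<16)&(h[...,1]>180)&(P[...,2]>.1)&(np.linalg.norm(P[...,:2]-CEN[:2],axis=-1)<.1)
    n,L,S,C=cv2.connectedComponentsWithStats(m.astype(np.uint8))
    for k in np.argsort(-S[1:,4])[:2]+1:
        Q=P[L==k]; far=(Q.mean(0)-CEN)@EX>0; r=EX if far else -EX
        u=np.cos(.436)*EZ-np.sin(.436)*r; s=(Q-CEN)@u; top=Q[s>np.median(s)-.004]
        pl=np.linalg.svd(top-top.mean(0))[2][2]; pl*=np.sign(pl[2])
        T=top[abs((top-top.mean(0))@pl)<.003]
        lo,hi=np.percentile((T-CEN)@EY,[2,98]),np.percentile((T-CEN)@np.cross(u,EY),[2,98])
        print(c,"far" if far else "near",S[k,4],"mean",T.mean(0).round(4),"rel a,b",((T.mean(0)-CEN)@EX).round(4),((T.mean(0)-CEN)@EY).round(4),"normal",pl.round(2),"ext",np.ptp(lo).round(3),np.ptp(hi).round(3),"tubetop s",(np.median((T-CEN)@u)).round(4))
E
python3 -c "
from m import *
caps(3)"
```

```text
top far 94 mean [0.6282 0.1659 0.1331] rel a,b 0.0344 -0.002 normal [-0.41 -0.07  0.91] ext 0.025 0.024 tubetop s 0.106
top near 85 mean [0.56   0.1514 0.1339] rel a,b -0.0353 -0.0018 normal [0.44 0.12 0.89] ext 0.025 0.03 tubetop s 0.1066
side far 171 mean [0.6269 0.169  0.1312] rel a,b 0.0338 0.0013 normal [-0.42 -0.06  0.91] ext 0.029 0.027 tubetop s 0.1047
side near 137 mean [0.5596 0.1548 0.1326] rel a,b -0.035 0.0016 normal [0.37 0.1  0.92] ext 0.028 0.028 tubetop s 0.1056
```

```bash
cat >> h.py <<'E'
YT=.209
CAP=np.array([.6275,.1675,.1325])
def tr(lean,yw,flip=1):   # tube frame: z tube axis leaning back by lean from yaw dir
    e=np.array([np.cos(yw),np.sin(yw),0]); z=np.cos(lean)*EZ-np.sin(lean)*e; y=np.array([-e[1],e[0],0]); return np.c_[np.cross(y,z),y,z]
def t2tool(T,flip): # tool from tube frame: z=-tube z, y=flip*tube y
    y=flip*T[:,1]; z=-T[:,2]; return np.c_[np.cross(y,z),y,z]
E
python3 - <<'E'
from h import *
for f in(1,-1):
    T=tr(.436,YT); R=t2tool(T,f); tip=CAP-.113*T[:,2]
    for s in(.085,.17,.24): 
        q=manip.inverse_kinematics(tip+(s-D)*T[:,2],R); print(f,s,None if q is None else q.round(2))
    T=tr(0,-.02);R=t2tool(T,f); q=manip.inverse_kinematics(np.array([.568,-.231,.113+.085-D]),R); print("fin",None if q is None else q.round(2))
for c in("top","side"):
    g=cv2.imread(f"pics/{c}0.png",0); K=manip.get_calibration(c); C=-K["R"].T@K["t"]
    u,v=proj(c,[.58,-.2312,.012]).astype(int); w=g[v-9:v+10,u-9:u+10].astype(float); 
    wt=np.clip(np.median(w)-12-w,0,None); yy,xx=np.mgrid[-9:10,-9:10]; wt*=(xx**2+yy**2<75)
    uc,vc=u+(wt*xx).sum()/wt.sum(),v+(wt*yy).sum()/wt.sum()
    r=K["R"].T@np.linalg.inv(K["camera_matrix"])@[uc,vc,1]; print(c,uc,vc,C+r*(.012-C[2])/r[2],"spread",np.sqrt((wt*(xx**2+yy**2)).sum()/wt.sum()))
    P=cloud(c,np.load(c+"0.npy")); f=(P[...,2]>.006)&(P[...,2]<.02)
    # foot left/right edges at pixel rows -> yaw from top
    if c=="top":
        for v in range(140,194,4):
            row=P[v,270:335]; ok=row[(row[:,2]>.007)&(row[:,2]<.02)]; print(ok[:,0].mean().round(3),ok[:,1].min().round(4),ok[:,1].max().round(4),end=" | ")
    l=(P[...,2]>.1)&(P[...,2]<.165)&(P[...,0]>.65)&(P[...,0]<.69)&(abs(P[...,1]+.23)<.05); print("\nlens pts",l.sum(),np.percentile(P[l],[2,50,98],axis=0).round(4).tolist())
E
```

```text
1 0.085 [ 0.19  0.55  1.77  0.03  0.39 -1.62]
1 0.17 [ 0.18  0.38  1.81  0.02  0.51 -1.61]
1 0.24 [ 0.18  0.24  1.83  0.02  0.64 -1.61]
fin [-0.46  0.5   1.51 -0.    1.13 -2.01]
-1 0.085 [0.19 0.55 1.77 0.03 0.39 1.53]
-1 0.17 [0.18 0.38 1.81 0.02 0.51 1.53]
-1 0.24 [0.18 0.24 1.83 0.02 0.64 1.53]
fin [-0.46  0.5   1.51 -0.    1.13  1.13]
top 300.80963517305895 177.00187090739007 [ 0.5800726  -0.23127401  0.012     ] spread 4.735027606669408
0.692 -0.2838 -0.1855 | 0.679 -0.2827 -0.185 | 0.667 -0.2825 -0.1846 | 0.655 -0.3064 -0.1843 | 0.643 -0.2812 -0.1839 | 0.631 -0.2811 -0.1863 | 0.619 -0.2806 -0.1446 | 0.607 -0.28 -0.1857 | 0.595 -0.2792 -0.185 | 0.583 -0.2792 -0.1845 | 0.571 -0.2811 -0.1845 | 0.559 -0.2814 -0.1838 | 0.547 -0.2805 -0.1835 | 0.535 -0.2794 -0.1834 | 
lens pts 267 [[0.6584, -0.2636, 0.1033], [0.6657, -0.2329, 0.1428], [0.6893, -0.2049, 0.1597]]
side 266.48340248962654 181.58180201541197 [ 0.58034429 -0.23072109  0.012     ] spread 4.1467593992315965

lens pts 286 [[0.6597, -0.2585, 0.1038], [0.6632, -0.223, 0.1354], [0.6883, -0.2002, 0.1566]]
```

Run:
```python
from h import *
T=tr(.436,YT); R=t2tool(T,-1); tip=CAP-.113*T[:,2]
manip.set_gripper(.65,60)
manip.move_ptp(tip+(.21-D)*T[:,2],R)
manip.move_l(tip+(.085-D)*T[:,2],max_speed=.12); print(manip.current_force())
manip.set_gripper(0,60)
print(manip.current_grip_width()*85,manip.current_grip_force(),manip.current_force(),manip.current_time())
p,d=manip.grab_frame("side"); cv2.imwrite("pics/side4.png",p[:,:,::-1]); np.save("side4.npy",d)
u,v=proj("side",CAP).astype(int); q=cv2.resize(p[v-35:v+45,u-40:u+40,::-1],(480,480),interpolation=cv2.INTER_CUBIC); cv2.imwrite("pics/i.png",q)
```

```text
[0.07415837 0.21800258 0.34524402]
31.38041435406311 58.86431336402893 [-1.79922282 -0.18895054  5.83048843] 18.0833
```

View pics/i.png

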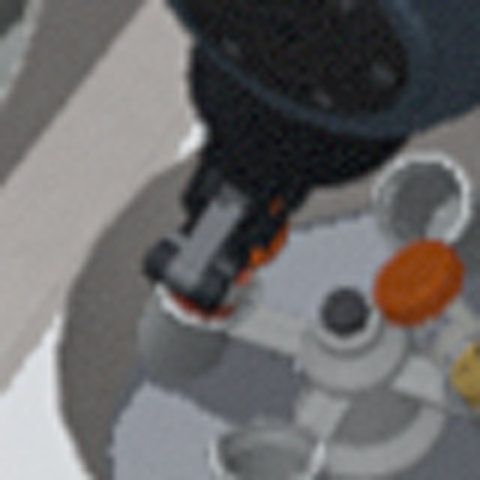

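Run:
```python
from h import *
T=tr(.436,YT); R=t2tool(T,-1); t=manip.current_ee_pos()
for s in(.02,.085):
    manip.move_l(t+s*T[:,2],max_speed=.1); print(manip.current_grip_width()*85,manip.current_force().round(1))
t=manip.current_ee_pos(); manip.move_l(t+[-.02,0,.06],max_speed=.2)
R2=t2tool(tr(0,-.02),-1); ex=np.array([np.cos(.02),-np.sin(.02),0])
V=np.array([.5802,-.2310,.125]); g=V-.012*ex-.012*EZ+(.085-D)*EZ
manip.move_l([.54,.02,g[2]+.09],R2,max_speed=.2)
manip.move_l(g+.04*EZ-.02*ex,R2,max_speed=.2)
manip.move_l(g,max_speed=.08); manip.dwell(.4)
print(manip.current_grip_width()*85,manip.current_time(),manip.current_ee_pos(),g)
L=[]
for c in("top","side"):
    p,d=manip.grab_frame(c); np.save(c+"5.npy",d); cv2.imwrite(f"pics/{c}5.png",p[:,:,::-1])
    for n in("sample_tube","pellet"): print(c,n,[(np.round(r["at"],4).tolist(),round(r["confidence"],2)) for r in manip.look_for(c,n)[:2]])
    u,v=proj(c,V).astype(int); L.append(cv2.resize(p[v-45:v+35,u-40:u+40,::-1],(400,400),interpolation=cv2.INTER_CUBIC)); print(c,"V px",proj(c,V),"crop0",u-40,v-45)
cv2.imwrite("pics/j.png",np.hstack(L))
```

```text
31.41428124984362 [-0.3  0.3  0. ]
31.664489278082016 [ 0.8  0.1 -1.2]
31.347584729417623 23.2583 [ 0.56820684 -0.23081148  0.15823786] [ 0.5682024  -0.23076002  0.158     ]
top sample_tube [([0.7524, -0.2226, 0.136], 0.56)]
top pellet [([0.667, 0.1763, 0.0875], 0.74)]
top V px [304.28785818 171.48078637] crop0 264 126
side sample_tube [([0.692, 0.1889, 0.0905], 0.42), ([0.4343, -0.0647, 0.0176], 0.17)]
side pellet [([0.5589, -0.2216, 0.1692], 0.71)]
side V px [268.2187865  152.40569491] crop0 228 107
```

View pics/j.png

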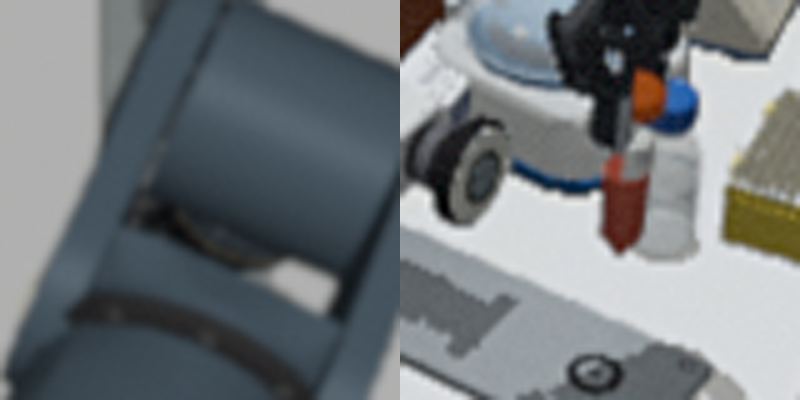

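Run:
```python
from h import *
from scipy.optimize import least_squares
p=cv2.imread("pics/side5.png"); d=np.load("side5.npy"); P=cloud("side",d)
near=(np.linalg.norm(P[...,:2]-[.568,-.231],axis=-1)<.03)
h=cv2.cvtColor(p,cv2.COLOR_BGR2HSV)
body=near&(P[...,2]>.128)&(P[...,2]<.19); cap=near&(P[...,2]>.19)&(h[...,0]>3)&(h[...,0]<18)&(h[...,1]>150)
Q=P[body]; print(len(Q),cap.sum())
def f(x,Q=Q):
    u=np.array([x[2],x[3],1]);u/=np.linalg.norm(u); r=Q-[x[0],x[1],.16]; return np.linalg.norm(r-np.outer(r@u,u),axis=1)-.0138
s=least_squares(f,[.568,-.231,0,0],loss="soft_l1",f_scale=.001); print("axis at z=.16",s.x.round(4),"rms",np.std(s.fun))
s2=least_squares(lambda x:f([x[0],x[1],0,0]),[.568,-.231],loss="soft_l1",f_scale=.001); print("upright fit",s2.x)
m=near&(P[...,2]>.09)&(P[...,2]<.19); v,u=np.nonzero(m); print("lowest px",v.max(),u[v==v.max()],"minz",P[m][:,2].min(), P[cap].max(0) if cap.any() else "")
for q in([.5682,-.2308,.113],[.5682,-.2308,.117]): print("tip px pred",proj("side",q))
# silhouette predicted: hemisphere/cone foot -> left/right edges per row
for r in range(140,160,2): 
    uu=np.nonzero(m[r])[0]; print(r,uu.min() if len(uu) else None,uu.max() if len(uu) else None,P[r,uu].mean(0).round(4) if len(uu) else "")
print("axis px pred at z .16,.13",proj("side",[[.5682,-.2308,.16],[.5682,-.2308,.13]]))
```

```text
163 56
axis at z=.16 [ 0.5684 -0.2315 -0.0738  0.0062] rms 0.0016568634984013384Traceback (most recent call last):
  File "<stdin>", line 11, in <module>
    return func(*args, **kwargs)
    vector_fun = VectorFunction(
        fun_wrapped,
    ...<6 lines>...
        workers=workers
    )
    self._update_fun()
    ~~~~~~~~~~~~~~~~^^
    self.f = self.fun_wrapped(xp_copy(self.x))
             ~~~~~~~~~~~~~~~~^^^^^^^^^^^^^^^^^
    return np.atleast_1d(self.fun(x))
                         ~~~~~~~~^^^
    return self.f(x, *self.args, **self.kwargs)
           ~~~~~~^^^^^^^^^^^^^^^^^^^^^^^^^^^^^^
  File "<stdin>", line 11, in <lambda>
  File "<stdin>", line 9, in f
numpy._core._exceptions._UFuncOutputCastingError: Cannot cast ufunc 'divide' output from dtype('float64') to dtype('int64') with casting rule 'same_kind'
```

```bash
cat > fit.py <<'E'
from h import *
from scipy.optimize import least_squares
def fit(i):
    p=cv2.imread(f"pics/side{i}.png"); d=np.load(f"side{i}.npy"); P=cloud("side",d)
    near=(np.linalg.norm(P[...,:2]-[.568,-.231],axis=-1)<.03)
    def f(x,Q):
        u=np.array([x[2],x[3],1.]);u/=np.linalg.norm(u); r=Q-[x[0],x[1],.16]; return np.linalg.norm(r-np.outer(r@u,u),axis=1)-.0138
    for lo,hi in((.13,.175),(.13,.19),(.14,.185)):
        Q=P[near&(P[...,2]>lo)&(P[...,2]<hi)]
        s=least_squares(f,[.568,-.231,0,0],loss="soft_l1",f_scale=.001,args=(Q,)); print(lo,hi,len(Q),"axis z=.16",s.x.round(4),"rms",np.std(s.fun).round(4))
    s2=least_squares(lambda x:f([x[0],x[1],0,0],Q),[.568,-.231],loss="soft_l1",f_scale=.001); print("upright fit",s2.x)
    m=near&(P[...,2]>.09)&(P[...,2]<.21); v,u=np.nonzero(m); print("lowest px",v.max(),u[v==v.max()],"minz",P[m][:,2].min())
    h=cv2.cvtColor(p,cv2.COLOR_BGR2HSV); cap=near&(P[...,2]>.19)&(h[...,0]>3)&(h[...,0]<18)&(h[...,1]>150); print("cap z",np.percentile(P[cap][:,2],[2,50,98]))
    for r in range(124,160,2):
        uu=np.nonzero(m[r])[0]
        if len(uu): print(r,uu.min(),uu.max(),P[r,uu].mean(0).round(4))
    k=manip.get_calibration("side");
    for t in (0,.03):
      for tz in(.113,.117):   # predicted lowest silhouette and edges
        n=np.linspace(0,6.28,60)
        print("pred tip",proj("side",[.5682,-.2308,tz]))
    print(proj("side",[[.5682,-.2308,.16],[.5682,-.2308,.14],[.5682,-.2308,.18]]))
E
python3 -c "
from fit import *
fit(5)"
```

```text
0.13 0.175 134 axis z=.16 [ 0.5681 -0.2317 -0.1046 -0.0141] rms 0.0017
0.13 0.19 160 axis z=.16 [ 0.5684 -0.2315 -0.0755  0.0054] rms 0.0017
0.14 0.185 129 axis z=.16 [ 0.5684 -0.2315 -0.0966 -0.0292] rms 0.0017
upright fit [ 0.56814861 -0.23148192]
lowest px 158 [271 272] minz 0.11245974031764483
cap z [0.21795428 0.22375518 0.22633549]
134 265 273 [ 0.5669 -0.2069  0.2086]
136 266 278 [ 0.5633 -0.2115  0.2008]
138 270 278 [ 0.5621 -0.2246  0.1865]
140 268 277 [ 0.5658 -0.2239  0.1788]
142 268 277 [ 0.5639 -0.2211  0.1749]
144 268 277 [ 0.5636 -0.2213  0.1682]
146 268 276 [ 0.5639 -0.2198  0.1623]
148 268 276 [ 0.564  -0.2207  0.1548]
150 268 276 [ 0.5635 -0.2205  0.1483]
152 268 276 [ 0.5638 -0.2218  0.1403]
154 268 276 [ 0.5638 -0.2228  0.1326]
156 269 274 [ 0.5641 -0.2211  0.1266]
158 271 272 [ 0.567  -0.2275  0.1134]
pred tip [271.71892316 157.29622305]
pred tip [271.79212652 156.19556548]
pred tip [271.71892316 157.29622305]
pred tip [271.79212652 156.19556548]
[[272.60688469 143.94517466]
 [272.22146811 149.74015031]
 [273.00407533 137.97316889]]
```

```bash
python3 -c "
from bench import manip
print(abs(manip.current_joint_vel()).max(),manip.current_grip_force(),manip.current_time()); print(manip.sign_off())"
```

```text
0.0015210728174549564 59.34222400188446 23.5583
the job is handed in; nothing more can be done
None
```

I handed the job in at 23.6 s: the lid is fully open, and the sample tube is held steady and upright at the viewing point with its outward side towards the lens. By the side camera the tube's axis and foot are within about 1 mm of target; I didn't see the pellet itself, so which way it faces rests on how the tube sat in the rotor.

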